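# Extend the telescopic scrubbing brush and hold it ready

## Task

Take the tall spray can that is crowding the telescopic scrubbing brush and stand it upright in the empty end of the wooden condiment tray. Then press in the thumb button on the brush's handle, pull the handle up to its second stop, which is its full length, let the button spring back out so that the handle is locked there, and lift the brush upright off the mat. Finish while still holding the brush in the gripper, upright, extended and a few centimetres clear of the mat; tip nothing over, do not push the shakers, mug or small dish about, and leave the can standing in the tray.

Things in the scene. Friction and masses are not known exactly. Their poses are not given: they have to be found in the camera images.
- brush: telescopic scrubbing brush standing loose and upright on its bristles on the mat: round head 60 mm across, 42 mm high, tapering up to a 16 mm steel stem; white handle on top; 215 mm tall collapsed. Origin: centre of the bristles' underside (3 mm above the worktop); z up the stem, x to the side with the thumb button. Head and stem about 0.35 kg, handle 0.12 kg
- button_mid (a point): point on the handle's axis level with the thumb button's centre, 28 mm below the handle's top; 187 mm above the brush origin when collapsed, rises with the handle. Axes as the brush's. The handle is 30 x 30 mm in section, square to the brush's x and y, 106 mm long above a 14 mm round collar. Gripped across its two y faces the button stays free
- button_face (a point): centre of the thumb button's outer face. The button, dark plastic, 14 mm wide and 18 mm high, stands out 4.5 mm from the handle's +x face (19.5 mm from the axis). One finger pad on it and the other on the handle's -x face squeeze it in flush; that takes about 9 N
- handle (a joint): how far the handle is pulled up the stem, m: 0 collapsed, 0.04 first stop, 0.08 second stop and end of travel. With the button out a catch locks it at each stop (1.5 mm play). With the button held in it slides past the stops with about 2 N of friction: it stays where left and the head stays standing. Let go between stops, it still slides and clicks in at the next stop reached
- thumb_button (a joint): how far the thumb button is pressed in, m: 0 out (locks when at a stop), 0.0045 flush with the handle; the catch is free above 0.003. It springs back
- can: cooking-oil spray can, a straight cylinder 53 mm across and 205 mm tall, aluminium with a paper band and grey cap (upper 51 mm, 51 mm across), about 0.3 kg, loose, upright on the mat right beside the thumb button, about 61 mm from the brush's axis to its own, too close for a finger between. Origin: centre of its underside
- tray: wooden condiment tray 100 x 210 mm, fixed, walls 16 mm high and 6 mm thick, floor 6 mm thick. Origin: centre of its underside; long side along its y. Salt and pepper shakers stand in its +y end, the -y end is empty
- tray_free (a point): middle of the empty end of the tray on the tray's floor, 6 mm above the worktop; 45 mm from the tray's centre towards its -y
- mat: grey drying mat 260 x 250 mm, 3 mm thick, fixed on the worktop; the brush and can stand on its middle. Origin: centre of its underside
- salt: salt shaker 38 mm across, 80 mm tall, in the tray; bystander. Origin: centre of its underside
- pepper: pepper shaker 38 mm across, 80 mm tall, in the tray; bystander. Origin: centre of its underside
- mug: white mug 76 mm across, 88 mm tall, on a corner of the mat; bystander. Origin: centre of its underside
- ramekin: small white dish 68 mm across, 42 mm tall, on the far corner from the mug of the mat; bystander. Origin: centre of its underside
There are look-alikes about, which are no part of the job. Leave any blue or pink look-alike of the brush alone.

How it is judged (in metres and radians):
On the way, in this order (a step that is already met when the one before it is completed fails the run):
1. the can stands upright in the empty end of the tray, let go (horizontal distance between can and tray_free below 0.04 m and height (world z) of can below 0.01 m and angle between can's own z axis and vertical below 0.08 rad and contact force between the fingers and can below 0.1 N and linear speed of can below 0.03 m/s), for 0.2 s.
2. the handle is pulled out to its second stop and the button is out again (value of joint handle above 0.0765 m and value of joint thumb_button below 0.0015 m), for 0.2 s.
At the end, for the whole second after the job is handed in: the gripper holds the brush (over 2 N), upright within 0.25 rad, still, bristles over 28 mm above the worktop, touching nothing else; handle out over 76.5 mm, button in under 1.5 mm; the can upright on the tray floor within 40 mm of the middle of the empty end (all of step 2 and height (world z) of brush above 0.028 m and angle between brush's own z axis and vertical below 0.25 rad and linear speed of brush below 0.03 m/s and contact force between the fingers and brush above 2 N and contact force between brush and mat below 0.1 N and contact force between brush and can below 0.1 N and contact force between brush and tray below 0.1 N and contact force between brush and mug below 0.1 N and contact force between brush and ramekin below 0.1 N and horizontal distance between can and tray_free below 0.04 m and height (world z) of can below 0.01 m and angle between can's own z axis and vertical below 0.08 rad); the arm keeps its last pose, push and grip.
It fails at once if the can or the brush is tipped over (angle between any of can, brush's own z axis and vertical above 0.6 rad).
It fails at once if a shaker, the mug or the small dish is pushed more than 40 mm or tipped (distance of any of salt, pepper, mug, ramekin from where it was at the start of the episode above 0.04 m or angle between any of salt, pepper, mug, ramekin's own z axis and vertical above 0.5 rad).
It also fails if it takes over 61 s, if anything falls off the work surface, if the arm or the gripper's body presses on something with over 40 N, if the wrist force passes 120 N, or if a joint passes its speed limit or range.

## Robot

A 6-joint arm with a two-finger parallel gripper is mounted at the origin on the work surface. World frame = base frame: x ahead of the robot, y to its left, z up, the work surface at z = 0. Lengths are in mm, angles in rad, forces in N, time in s.
With the tool pointing down it reaches from about 325 to 900 mm from the base axis. Payload 6.1 kg.
Tool frame: the origin (TCP) lies midway between the tips of the shut fingers; the grasp point (between the pads) lies 19 mm behind it; z points along the fingers, y is the line along which they close (so a half turn about z gives the same grasp; the last joint's range is limited). The gripper opens to 85 mm and grips with 20 to 120 N. Pads are 22 mm wide; open, the fingers measure 114 mm over their backs; the gripper's body (76 mm by 85 mm) begins 54 mm behind the grasp point. The pads swing forward as they close: fully open they stand 13 mm farther back than shut.
Start: joints at [1.127, 0.22, 1.526, -0, 1.395, -0.126], TCP at [195.297, 593.696, 231.3] pointing down, gripper open.
Joint ranges: [-2.98, 2.98], [-0.91, 2.08], [0.09, 2.57], [-1.24, 4.39], [0.2, 2.65], [-2.68, 2.68]. Speed limits (rad/s): [2.57, 2.57, 3.01, 3.14, 3.14, 3.14].

## Interface

Orientations are given as a rotation vector (axis times angle).
In Python, from station import state, snapshot, close_job gives the robot as it stands.
- The arm moves only by the tool carry_out, never from a script. Its argument "moves" is one flat list of numbers, 7 for each row, row after row: the shift along the tool's x, y, z normalised to -1 to 1, where 1 is 4 cm, then the turn, a rotation vector about the tool's x, y, z normalised to -1 to 1, where 1 is 4 degrees, then the opening, from 0 (shut) to 1 (fully open). In form: [tx, ty, tz, wx, wy, wz, hand, tx, ty, tz, wx, wy, wz, hand, ...]. A call has 1 to 12 rows; each row shifts and turns the commanded pose from where the row before left it, along the tool's axes as they then stand; what a row does not reach is not made up. A row lasts 1/10 s, in which the tool goes at most 50 mm and 8.59 degrees, less where a joint would pass 70% of its speed; a pose out of reach is approached as far as the arm can. A call with a number of a shift or a turn outside -1 to 1 is refused whole. A call with a gripper value outside its range is refused whole. The fingers move at their own pace and stop on an object; "squeeze" is the grip in N (left out, the last holds). Time passes only in rows, so rows that do not move let the fingers close. It gives the time, the measured TCP pose, the force, the opening and the grip force at its end, in the units of the state.
- state(): the state, without advancing time (a new reading comes with each control period).
- snapshot(name): name is "scene" or "top" or "wrist"; returns a dict with "image" (384x512x3 uint8, blue, green, red), "K" (3x3 intrinsics, pixels), "T" (4x4, takes a point from camera to world coordinates). Camera axes: x right, y down, z forward; pixel columns grow to the right and rows downward; lengths in mm; the calibration is good to about 2 mm. The wrist camera is an equidistant fisheye: a pixel r from the principal point sees the ray r / f radians off the axis. A picture is of the moment at which its call begins. There is no depth.
- close_job(): hands the job in; it is judged then, once.
The state is a dict: "time": time; "joints": joint angles; "dq": joint speeds; "joint_efforts": joint torques, N m; "tcp_pos": TCP position; "orientation": TCP orientation; "force": force on the tool from outside, world axes, zero at the start; "wrist_torque": the same for the moment, N m; "gripper_width": finger opening in mm; "grasp_force": force on a finger pad.
Only numpy, scipy, OpenCV 4.12 (cv2) and the standard library are available. Lean on these libraries where they do the work, as an engineer would, in place of code of your own. Each camera call takes 0.05 s, during which the arm holds its last target. There are 200 camera calls.

## Working session

There is one attempt and no reset: what is moved stays moved. The work goes in short steps, Python scripts to look and compute and a tool call to move; the robot and the scene stay as the last step left them, time stands still between calls to the robot, and variables do not carry over. Pictures are saved under pics/ and viewed, at most 10 in all, crops included, and the job is handed in when it is done.

Besides the shell and the picture viewer there is one more tool, called after "Request:" by a JSON object that holds its "api" and its "payload". carry_out: Moves the arm, as the interface text tells. Scaled input: -1 to 1 covers 4 cm each way for a shift and 4 degrees each way for a turn. Its arguments: {"type":"object","properties":{"moves":{"type":"array"},"squeeze":{"type":"number"}},"required":["moves"]}

```bash
mkdir -p pics; ls; cat > h.py <<'E'
import numpy as np, cv2
from station import state, snapshot, close_job
def ray(s,u,v):
    K,T=np.array(s["K"]),np.array(s["T"]); d=np.linalg.solve(K,[u,v,1.]); d=T[:3,:3]@d; return T[:3,3],d
def plane(s,u,v,z):
    o,d=ray(s,u,v); return o+d*(z-o[2])/d[2]
def proj(s,p):
    K,T=np.array(s["K"]),np.array(s["T"]); c=T[:3,:3].T@(np.array(p)-T[:3,3]); c=K@c; return c[:2]/c[2]
E
python3 - <<'E'
from h import *
for n in("scene","top"):
    s=snapshot(n); cv2.imwrite(f"pics/{n}1.png",s["image"]); np.savez(n+"1",**s); print(n,np.round(s["K"],1).tolist(),np.round(s["T"],3).tolist())
s=state();print(s)
E
```

```text
pics
scene [[474.8, 0.0, 262.5], [0.0, 474.8, 198.7], [0.0, 0.0, 1.0]] [[-0.794, 0.469, -0.386, 929.389], [0.607, 0.624, -0.491, 490.526], [0.01, -0.625, -0.781, 980.828], [0.0, 0.0, 0.0, 1.0]]
top [[403.0, 0.0, 253.8], [0.0, 403.0, 198.3], [0.0, 0.0, 1.0]] [[-0.016, -0.989, 0.149, 370.58], [-1.0, 0.015, -0.007, -72.515], [0.004, -0.149, -0.989, 1046.183], [0.0, 0.0, 0.0, 1.0]]
{'time': 0.1, 'joints': array([ 1.12688595e+00,  2.21157469e-01,  1.52747231e+00, -1.28288327e-05,
        1.39470348e+00, -1.26096820e-01]), 'dq': array([-0.00044008, -0.00019614, -0.00371932, -0.00094341,  0.00011441,
       -0.00020419]), 'joint_efforts': array([ 1.47138624e-03, -4.98244715e+01, -3.90550053e+01, -1.72642431e-04,
        5.58994099e-03, -1.41472924e-06]), 'tcp_pos': array([195.08097029, 593.21233556, 230.31522656]), 'orientation': array([-4.97042814e-01, -3.10153952e+00,  2.62901011e-03]), 'force': array([-0.27113974, -0.04676003,  0.13825708]), 'wrist_torque': array([ 0.03588861, -0.0054163 , -0.03953594]), 'grasp_force': 0.0, 'gripper_width': 85.25524191766795}
```

View pics/scene1.png

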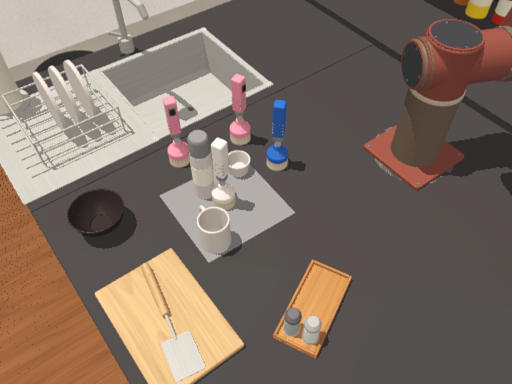

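View pics/top1.png

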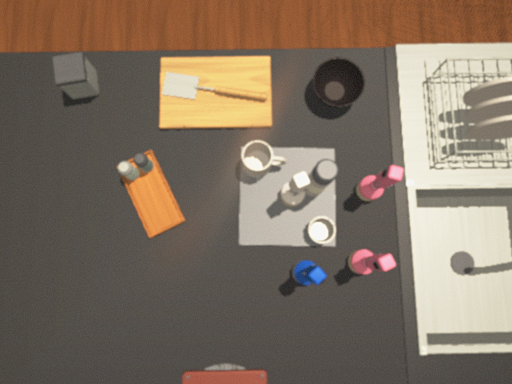

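The scene view shows the can (cap at 200,140) beside the white brush (handle top at 220,145), with the mug, ramekin, tray and look-alikes around them. In the top view the cap is at (325,171), the handle top at (302,180), the mug at (257,157), the ramekin at (321,230) and the tray centre at (152,195). I'll zoom in next.

```bash
python3 - <<'E'
from h import *
a=np.load("top1.npz")["image"];b=np.load("scene1.npz")["image"]
A=cv2.resize(a[140:260,230:350],None,fx=4.6,fy=4.6,interpolation=cv2.INTER_CUBIC)
B=cv2.resize(b[120:220,170:250],None,fx=5.52,fy=5.52,interpolation=cv2.INTER_CUBIC)[:552]
print(A.shape,B.shape)
A=np.hstack([A[:,:],B[:,:]])[:, :]
A=cv2.resize(A,(800,int(A.shape[0]*800/A.shape[1])));print(A.shape)
cv2.imwrite("pics/z1.png",A)
t=np.load("top1.npz")
# tray: orange mask
hsv=cv2.cvtColor(a,cv2.COLOR_BGR2HSV)
m=cv2.inRange(hsv,(3,130,90),(18,255,255)); m[:,:100]=0;m[:,200:]=0;m[:145]=0;m[250:]=0
c=max(cv2.findContours(m,0,2)[0],key=cv2.contourArea);h=cv2.convexHull(c);r=cv2.minAreaRect(h)
P=np.array([plane(t,u,v,16)[:2] for u,v in cv2.boxPoints(r)]);print(np.round(P),P.mean(0))
# mat
m=cv2.inRange(hsv,(0,0,85),(179,60,150));m[:,:232]=0;m[:,345:]=0;m[:140]=0;m[252:]=0
c=max(cv2.findContours(m,0,2)[0],key=cv2.contourArea);r=cv2.minAreaRect(cv2.convexHull(c))
P=np.array([plane(t,u,v,3)[:2] for u,v in cv2.boxPoints(r)]);print(np.round(P),P.mean(0))
for n,u,v,z in(("can",325,171,208),("brush",302,180,218),("mug",257,155,91),("ram",321,230,45),("salt",125,171,86),("pep",140,159,86)):print(n,plane(t,u,v,z))
E
```

```text
(552, 552, 3) (552, 442, 3)
(444, 800, 3)
[[617. 282.]
 [662. 187.]
 [469.  96.]
 [427. 189.]] [543.63459046 188.64916816]
[[ 686.  -24.]
 [ 682. -324.]
 [ 387. -309.]
 [ 392.  -21.]] [ 536.9084312  -169.61734269]
can [ 553.27775293 -230.62999401  208.        ]
brush [ 532.58746166 -179.73112877  218.        ]
mug [621.11828473 -88.58573176  91.        ]
ram [ 439.23752641 -245.05502244   45.        ]
salt [587.27788998 232.89224254  86.        ]
pep [616.68552524 197.25269079  86.        ]
```

View pics/z1.png

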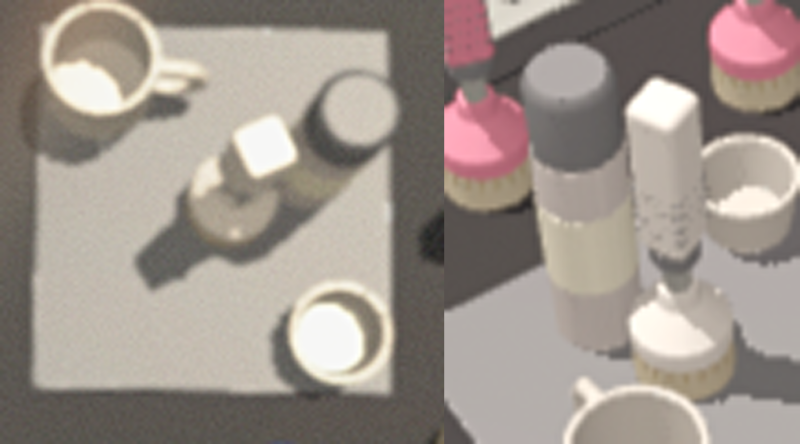

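The crop gives the white square handle top at crop (265,147) and the grey cap top at (360,112). The can is on the handle's lower-x-image diagonal side, and the mug, its handle and the ramekin are well clear.

```bash
python3 - <<'E'
from h import *
t=np.load("top1.npz");s=np.load("scene1.npz")
a=t["image"][140:260,230:350];f=8
A=cv2.resize(a,None,fx=f,fy=f,interpolation=cv2.INTER_CUBIC)
U=lambda u,v:(230+(u+.5)/f-.5,140+(v+.5)/f-.5)
def big(m):
    return max(cv2.findContours(m,0,2)[0],key=cv2.contourArea)
g=cv2.cvtColor(A,cv2.COLOR_BGR2GRAY)
m=(g>215).astype(np.uint8)*255; m[:, :470]=0;m[:220]=0;m[400:]=0;m[:,680:]=0
c=big(m);r=cv2.minAreaRect(c);P=np.array([plane(t,*U(u,v),218)[:2] for u,v in cv2.boxPoints(r)])
b=P.mean(0);print("brush",P.round(1).tolist(),b,r)
for i in range(4):
    e=P[(i+1)%4]-P[i];print("edge",np.linalg.norm(e),np.degrees(np.arctan2(e[1],e[0])))
# cap top
hsv=cv2.cvtColor(A,cv2.COLOR_BGR2HSV)
print(g[240,775],g[290,720],g[240,860],g[180,775])
x0=A[215:265,750:800].reshape(-1,3).mean(0);print(x0)
m=(np.abs(A.astype(float)-x0).max(2)<22).astype(np.uint8)*255
m[:140]=0;m[360:]=0;m[:,:660]=0;m[:,870:]=0
m=cv2.morphologyEx(m,cv2.MORPH_OPEN,np.ones((9,9)))
c=big(m);(u,v),R=cv2.minEnclosingCircle(c);print(u,v,R,cv2.contourArea(c),np.pi*R*R)
C=plane(t,*U(u,v),208)[:2];print("can",C,C-b,np.linalg.norm(C-b),np.degrees(np.arctan2(*(C-b)[::-1])),"radius mm",R/f*838/403)
# scene check: projected points
for n,p in(("can top",[*C,208]),("brush top",[*b,218]),("can base",[*C,3])):
    q=proj(s,p);print(n,q,(q-[170,120])*4.44+[444,0])
E
```

```text
brush [[543.7, -158.8], [555.3, -186.3], [526.9, -197.3], [515.4, -170.0]] [ 535.35542566 -178.0958788 ] ((572.8998413085938, 313.36962890625), (115.19197845458984, 112.36102294921875), 66.50143432617188)
edge 29.800117948551485 -67.10391384965632
edge 30.47947023507245 -158.79128212325273
edge 29.652218579117626 112.76361944638506
edge 30.406937337048376 21.48363029253495
200 136 139 199
[186.634  199.2076 207.4428]
777.9295043945312 237.11944580078125 74.30745697021484 16019.0 17346.612219867355
can [ 557.12634999 -234.6380906 ] [ 21.77092433 -56.5422118 ] 60.58873543740188 -68.94137691363206 radius mm 19.31440723977669
can top [196.86689516 136.43376784] [563.2890145  72.9659292]
brush top [218.03435142 143.1713524 ] [657.27252028 102.88080465]
can base [204.39878026 192.4419167 ] [596.73058434 321.64211014]
```

```bash
cat >> h.py <<'E'
from scipy.spatial.transform import Rotation as Ro
def need(p,yaw,s=None):
    "tool shift (mm), in tool axes after the turn, and turn (deg, tool axes) to reach TCP p, tool down, tool y at yaw deg"
    s=s or state(); c,n=np.cos(np.radians(yaw)),np.sin(np.radians(yaw))
    G=np.array([[-n,c,0],[c,n,0],[0,0,-1.]]).T; R=Ro.from_rotvec(s["orientation"])
    print("t",round(s["time"],2),"tcp",s["tcp_pos"].round(1),"turn",np.degrees((R.inv()*Ro.from_matrix(G)).as_rotvec()).round(2),"shift/40",(G.T@(np.array(p)-s["tcp_pos"])/40).round(3),"w",round(s["gripper_width"],1),"gf",round(s["grasp_force"],1),"F",s["force"].round(1))
E
python3 -c "
from h import *
need([556,-234,290],22)"
```

```text
t 0.1 tcp [195.1 593.2 230.3] turn [-1.000e-01  3.000e-02  4.979e+01] shift/40 [-22.555   0.619  -1.492] w 85.3 gf 0.0 F [-0.3 -0.   0.1]
```

Request:
{"api": "carry_out", "payload": {"moves": [0,0,-0.125,0,0,1,1,0,0,-0.125,0,0,1,1,0,0,-0.125,0,0,1,1,0,0,-0.125,0,0,1,1,0,0,-0.125,0,0,1,1,0,0,-0.125,0,0,1,1,0,0,-0.125,0,0,1,1,0,0,-0.125,0,0,1,1,0,0,-0.125,0,0,1,1,0,0,-0.125,0,0,1,1,0,0,-0.125,0,0,1,1,0,0,-0.125,0,0,0.5,1]}}

```text
time: 1.3
tcp_pos: [195.2, 593.4, 290.8]
orientation: [1.673, 2.659, -0.002]
force: [0.4, 0.1, 0.3]
gripper_width: 85.3
grasp_force: 0.0
```

```bash
python3 -c "
from h import *
need([556,-234,290],22)"
```

```text
t 1.3 tcp [195.2 593.4 290.8] turn [-0.05  0.05  3.65] shift/40 [-2.2558e+01  6.1600e-01  2.0000e-02] w 85.3 gf 0.0 F [0.4 0.1 0.3]
```

Request:
{"api": "carry_out", "payload": {"moves": [0,0,0,0,0,0.95,1,-0.9,0,0,0,0,0,1,-1,0,0,0,0,0,1,-1,0,0,0,0,0,1,-1,0,0,0,0,0,1,-1,0,0,0,0,0,1,-1,0,0,0,0,0,1,-1,0,0,0,0,0,1,-1,0,0,0,0,0,1,-1,0,0,0,0,0,1,-1,0,0,0,0,0,1,-1,0,0,0,0,0,1]}}

```text
time: 2.5
tcp_pos: [358.6, 187.9, 291.1]
orientation: [-1.757, -2.605, 0.0]
force: [1.1, 0.0, -0.2]
gripper_width: 85.6
grasp_force: 0.0
```

Request:
{"api": "carry_out", "payload": {"moves": [-1,0,0,0,0,0,1,-1,0,0,0,0,0,1,-1,0,0,0,0,0,1,-1,0,0,0,0,0,1,-1,0,0,0,0,0,1,-1,0,0,0,0,0,1,-1,0,0,0,0,0,1,-1,0,0,0,0,0,1,-0.5,0,0,0,0,0,1,0,0,0,0,0,0,1]}}

```text
time: 3.5
tcp_pos: [486.0, -127.7, 290.6]
orientation: [-1.76, -2.6, 0.001]
force: [-0.1, 0.9, 0.5]
gripper_width: 85.6
grasp_force: 0.0
```

```bash
python3 -c "
from h import *
need([556,-234,290],22)"
```

```text
t 3.5 tcp [ 486.  -127.7  290.6] turn [-0.07 -0.05 -0.19] shift/40 [-3.121  0.627  0.014] w 85.6 gf 0.0 F [-0.1  0.9  0.5]
```

Request:
{"api": "carry_out", "payload": {"moves": [-1,0.2,0,0,0,0,1,-1,0.2,0,0,0,0,1,-1,0.2,0,0,0,0,1,-0.12,0.03,0,0,0,0,1,0,0,0,0,0,0,1,0,0,0,0,0,0,1]}}

```text
time: 4.1
tcp_pos: [555.6, -230.3, 291.2]
orientation: [-1.755, -2.604, -0.001]
force: [-0.5, -0.2, -0.0]
gripper_width: 85.3
grasp_force: 0.0
```

```bash
python3 - <<'E'
from h import *
need([556,-234,290],22)
s=snapshot("wrist");print(np.round(s["K"],1).tolist(),np.round(s["T"],3).tolist());np.savez("w1",**s);cv2.imwrite("pics/w1.png",s["image"])
def fe(p):
    K,T=s["K"],s["T"];c=T[:3,:3].T@(np.array(p)-T[:3,3]);r=np.hypot(*c[:2]);th=np.arctan2(r,c[2]);return K[0][0]*th*c[:2]/r+[K[0][2],K[1][2]]
for p in([556,-234,208],[535,-178,218]):print(fe(p))
E
```

```text
t 4.1 tcp [ 555.6 -230.3  291.2] turn [-0.01 -0.07  0.06] shift/40 [-0.09  -0.025  0.031] w 85.3 gf 0.0 F [-0.5 -0.2 -0. ]
[[297.3, 0.0, 253.3], [0.0, 297.3, 187.1], [0.0, 0.0, 1.0]] [[0.927, 0.362, 0.103, 528.847], [0.376, -0.891, -0.254, -165.931], [-0.001, 0.274, -0.962, 434.79], [0.0, 0.0, 0.0, 1.0]]
[252.90435025 197.37331903]
[255.07657752 122.93617889]
```

View pics/w1.png

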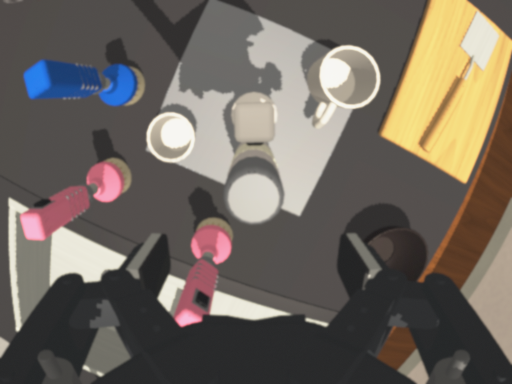

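The wrist view shows the can's cap at (253,198) and the handle top at (254,122), both matching the projected estimates. The pink and blue look-alikes are clear of the fingers, so I'm descending to grip the cap.

Request:
{"api": "carry_out", "payload": {"moves": [-0.08,0,0.5,0,0,0,1,0,0,0.7,0,0,0,1,0,0,0.7,0,0,0,1,0,0,0.7,0,0,0,1,0,0,0.5,0,0,0,1,0,0,0.3,0,0,0,1,0,0,0,0,0,0,1,0,0,0,0,0,0,0.4,0,0,0,0,0,0,0.4,0,0,0,0,0,0,0.4,0,0,0,0,0,0,0.4,0,0,0,0,0,0,0.4], "squeeze": 40}}

```text
time: 5.35
tcp_pos: [558.2, -235.9, 157.3]
orientation: [1.755, 2.601, 0.0]
force: [0.0, -0.6, 5.7]
gripper_width: 49.6
grasp_force: 42.6
```

Request:
{"api": "carry_out", "payload": {"moves": [0,0,-0.3,0,0,0,0.4,0,0,-0.6,0,0,0,0.4,0,0,-0.8,0,0,0,0.4,0,0,-0.8,0,0,0,0.4,0,0,-0.8,0,0,0,0.4,0,0,-0.8,0,0,0,0.4,0,0,-0.8,0,0,0,0.4,0,0,-0.8,0,0,0,0.4,0,0,-0.5,0,0,0,0.4,0,0,0,0,0,0,0.4,0,0,0,0,0,0,0.4]}}

```text
time: 6.45
tcp_pos: [557.0, -235.0, 402.6]
orientation: [-1.757, -2.604, 0.0]
force: [-0.2, -0.8, -3.5]
gripper_width: 50.0
grasp_force: 42.5
```

```bash
python3 -c "
from h import *
need([503,169,162],22)"
```

```text
t 6.45 tcp [ 557.  -235.   402.6] turn [-0.02 -0.03 -0.01] shift/40 [9.869 2.532 6.016] w 50.0 gf 42.5 F [-0.2 -0.8 -3.5]
```

Request:
{"api": "carry_out", "payload": {"moves": [0.4,0.21,0,0,0,0,0.4,0.9,0.21,0,0,0,0,0.4,0.9,0.21,0,0,0,0,0.4,0.9,0.21,0,0,0,0,0.4,0.9,0.21,0,0,0,0,0.4,0.9,0.21,0,0,0,0,0.4,0.9,0.21,0,0,0,0,0.4,0.9,0.21,0,0,0,0,0.4,0.9,0.21,0,0,0,0,0.4,0.9,0.21,0,0,0,0,0.4,0.9,0.21,0,0,0,0,0.4,0.47,0.22,0,0,0,0,0.4]}}

```text
time: 7.65
tcp_pos: [501.0, 172.1, 401.2]
orientation: [-1.751, -2.604, 0.002]
force: [0.6, -0.4, -2.2]
gripper_width: 50.2
grasp_force: 42.7
```

Request:
{"api": "carry_out", "payload": {"moves": [0,0,0,0,0,0,0.4,0,0,0,0,0,0,0.4,0,0,0.6,0,0,0,0.4,0,0,0.8,0,0,0,0.4,0,0,0.8,0,0,0,0.4,0,0,0.8,0,0,0,0.4,0,0,0.8,0,0,0,0.4,0,0,0.8,0,0,0,0.4,0,0,0.4,0,0,0,0.4,0,0,0.1,0,0,0,0.4,0,0,0,0,0,0,0.4,0,0,0,0,0,0,0.4]}}

```text
time: 8.85
tcp_pos: [504.0, 168.6, 200.6]
orientation: [1.757, 2.603, 0.002]
force: [0.1, -0.8, -2.4]
gripper_width: 49.9
grasp_force: 42.8
```

```bash
python3 - <<'E'
from h import *
need([503,169,160.5],22)
s=snapshot("scene");t=snapshot("top");cv2.imwrite("pics/s2.png",np.hstack([cv2.resize(s["image"][180:380,200:400],(400,400)),cv2.resize(t["image"][130:250,90:210],(400,400))]))
E
```

```text
t 8.85 tcp [504.  168.6 200.6] turn [ 0.1   0.03 -0.05] shift/40 [ 0.019 -0.019  1.002] w 49.9 gf 42.8 F [ 0.1 -0.8 -2.4]
```

View pics/s2.png

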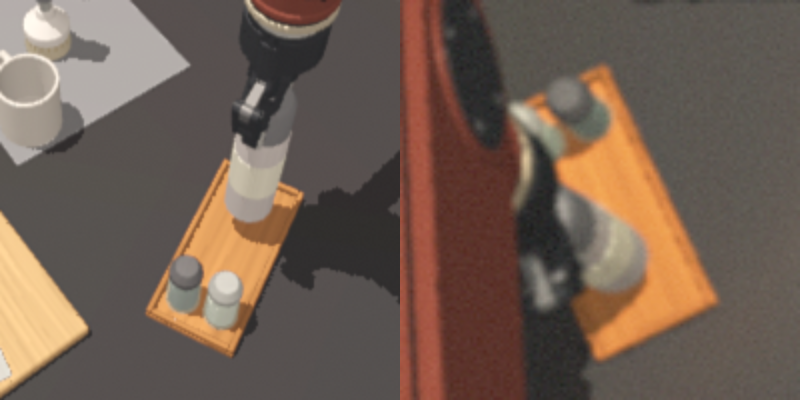

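The views show the can hanging upright over the empty end of the tray (scene crop, base at 250,205), clear of both shakers. I'm lowering it now.

Request:
{"api": "carry_out", "payload": {"moves": [0,0,0.4,0,0,0,0.4,0,0,0.3,0,0,0,0.4,0,0,0.15,0,0,0,0.4,0,0,0.08,0,0,0,0.4,0,0,0.06,0,0,0,0.4,0,0,0,0,0,0,0.4,0,0,0,0,0,0,0.4]}}

```text
time: 9.65
tcp_pos: [503.6, 169.0, 160.4]
orientation: [1.756, 2.604, 0.001]
force: [-1.8, -0.1, -0.2]
gripper_width: 49.5
grasp_force: 43.1
```

Request:
{"api": "carry_out", "payload": {"moves": [0,0,0.02,0,0,0,0.4,0,0,0,0,0,0,0.7,0,0,0,0,0,0,1,0,0,0,0,0,0,1,0,0,0,0,0,0,1,0,0,0,0,0,0,1,0,0,-0.3,0,0,0,1,0,0,-0.7,0,0,0,1,0,0,-1,0,0,0,1,0,0,-1,0,0,0,1,0,0,-1,0,0,0,1,0,0,-0.5,0,0,0,1]}}

```text
time: 10.85
tcp_pos: [504.3, 169.1, 344.6]
orientation: [1.754, 2.6, 0.008]
force: [0.4, -1.2, -0.3]
gripper_width: 85.4
grasp_force: 0.0
```

```bash
python3 - <<'E'
from h import *
need([534.5,-177.5,350],-68)
s=snapshot("scene");t=snapshot("top");np.savez("s3",**s)
print(proj(s,[503,169,211]),proj(t,[503,169,211]))
cv2.imwrite("pics/s3.png",np.hstack([cv2.resize(s["image"][180:380,200:400],(400,400)),cv2.resize(t["image"][130:250,90:210],(400,400))]))
E
```

```text
t 10.85 tcp [504.3 169.1 344.6] turn [ 0.37 -0.24 90.  ] shift/40 [-2.547  8.317 -0.136] w 85.4 gf 0.0 F [ 0.4 -1.2 -0.3]
[332.23561626 239.84048131] [135.7061869  197.02841892]
```

View pics/s3.png

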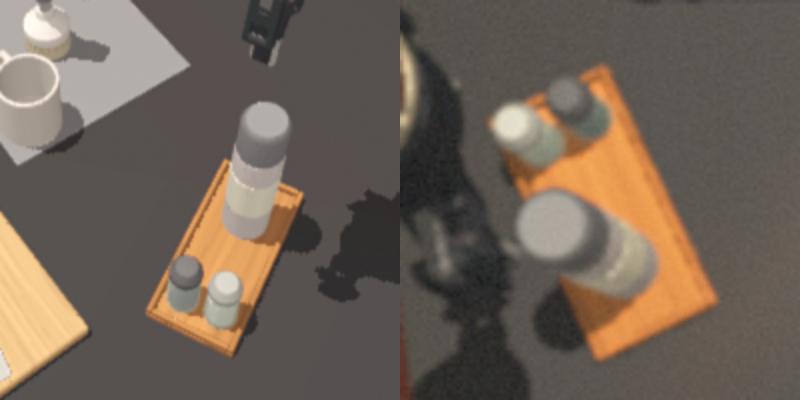

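The can stands upright in the empty end (scene crop cap at 266,122, where 264,120 was expected) and the shakers are untouched. Next I turn 90° for the button grip.

Request:
{"api": "carry_out", "payload": {"moves": [0,0,0,0,0,1,1,0,0,0,0,0,1,1,0,0,0,0,0,1,1,0,0,0,0,0,1,1,0,0,0,0,0,1,1,0,0,0,0,0,1,1,0,0,0,0,0,1,1,0,0,0,0,0,1,1,0,0,0,0,0,1,1,0,0,0,0,0,1,1,0,0,0,0,0,1,1,0,0,0,0,0,1,1]}}

```text
time: 12.15
tcp_pos: [502.6, 168.8, 337.6]
orientation: [-2.666, -1.66, 0.003]
force: [0.5, -0.2, -0.2]
gripper_width: 85.5
grasp_force: 0.0
```

Request:
{"api": "carry_out", "payload": {"moves": [0,0,0,0,0,1,1,0,0,0,0,0,1,1,0,0,0,0,0,1,1,0,0,0,0,0,1,1,0,0,0,0,0,1,1,0,0,0,0,0,1,1,0,0,0,0,0,1,1,0,0,0,0,0,1,1,0,0,0,0,0,1,1,0,0,0,0,0,1,1,0,0,0,0,0,0.5,1,0,0,0,0,0,0,1]}}

```text
time: 13.35
tcp_pos: [502.6, 168.8, 337.7]
orientation: [-3.084, -0.599, 0.003]
force: [-0.5, -0.7, -0.1]
gripper_width: 85.5
grasp_force: 0.0
```

Request:
{"api": "carry_out", "payload": {"moves": [-0.25,0.5,0,0,0,0,1,-0.25,0.8,0,0,0,0,1,-0.25,0.9,0,0,0,0,1,-0.25,0.9,0,0,0,0,1,-0.25,0.9,0,0,0,0,1,-0.25,0.9,0,0,0,0,1,-0.25,0.9,0,0,0,0,1,-0.25,0.9,0,0,0,0,1,-0.25,0.8,0,0,0,0,1,-0.25,0.6,0,0,0,0,1,0,0,0,0,0,0,1,0,0,0,0,0,0,1]}}

```text
time: 14.55
tcp_pos: [531.4, -169.1, 338.1]
orientation: [-3.083, -0.598, 0.002]
force: [-0.3, -0.1, -0.6]
gripper_width: 85.3
grasp_force: 0.0
```

```bash
python3 - <<'E'
from h import *
need([534.5,-177.5,280],-68)
s=snapshot("wrist");cv2.imwrite("pics/w2.png",s["image"][90:330,90:410])
t=snapshot("scene");c=cv2.resize(t["image"][100:220,150:270],(480,480),interpolation=cv2.INTER_CUBIC);cv2.imwrite("pics/w2.png",np.hstack([cv2.resize(s["image"][90:330,130:370],(320,320)).repeat(1,0),c[:320]]))
def fe(p):
    K,T=s["K"],s["T"];c=T[:3,:3].T@(np.array(p)-T[:3,3]);r=np.hypot(*c[:2]);th=np.arctan2(r,c[2]);return K[0][0]*th*c[:2]/r+[K[0][2],K[1][2]]
q=fe([534.5,-177.5,218]);print(q,(q-[130,90])*320/240)
A=cv2.resize(s["image"],None,fx=4,fy=4,interpolation=cv2.INTER_CUBIC);g=cv2.cvtColor(A,cv2.COLOR_BGR2GRAY)
x,y=(q*4).astype(int);print(g[y-100:y+101:20,x],g[y,x-100:x+101:20])
np.savez("w2",**s)
E
```

```text
t 14.55 tcp [ 531.4 -169.1  338.1] turn [-0.08  0.04 -0.04] shift/40 [-0.007  0.225  1.452] w 85.3 gf 0.0 F [-0.3 -0.1 -0.6]
[263.24162837 180.60258202] [177.65550449 120.8034427 ]
[167 172 225 247 247 247 243 188 172 103 125] [190 190 203 247 247 247 247 247 248 142 194]
```

View pics/w2.png

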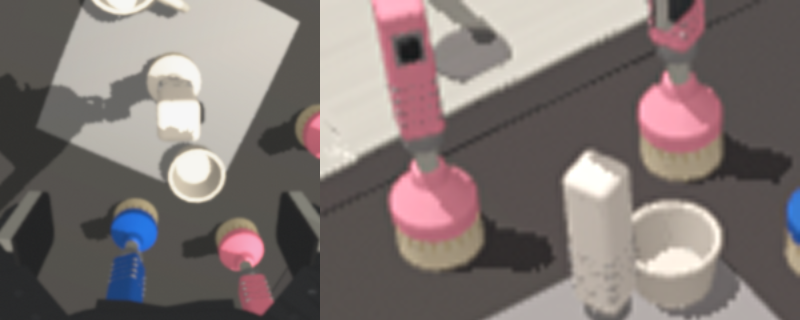

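The wrist crop shows the handle top at (179,117), within 2 mm of the projection, with the dark button on its right side, which is along tool y. I'm centring and descending.

Request:
{"api": "carry_out", "payload": {"moves": [0,0.22,0.3,0,0,0,1,0,0,0.6,0,0,0,1,0,0,0.7,0,0,0,1,0,0,0.7,0,0,0,1,0,0,0.7,0,0,0,1,0,0,0.6,0,0,0,1,0,0,0.4,0,0,0,1,0,0,0.18,0,0,0,1,0,0,0,0,0,0,1,0,0,0,0,0,0,1], "squeeze": 30}}

```text
time: 15.65
tcp_pos: [535.8, -177.4, 172.8]
orientation: [3.083, 0.599, 0.002]
force: [-0.2, -0.6, -0.2]
gripper_width: 85.1
grasp_force: 0.0
```

```bash
python3 -c "
from h import *
need([534.5,-177.5,171],-68)"
```

```text
t 15.65 tcp [ 535.8 -177.4  172.8] turn [ 0.07 -0.06  0.  ] shift/40 [-0.031 -0.009  0.044] w 85.1 gf 0.0 F [-0.2 -0.6 -0.2]
```

Request:
{"api": "carry_out", "payload": {"moves": [0,0,0.04,0,0,0,0.7,0,0,0,0,0,0,0.5,0,0,0,0,0,0,0.4,0,0,0,0,0,0,0.3,0,0,0,0,0,0,0.2,0,0,0,0,0,0,0.2,0,0,0,0,0,0,0.2,0,0,0,0,0,0,0.2,0,0,0,0,0,0,0.2]}}

```text
time: 16.55
tcp_pos: [535.4, -177.3, 170.9]
orientation: [3.083, 0.599, 0.001]
force: [-2.2, 0.6, 5.5]
gripper_width: 29.7
grasp_force: 33.4
```

```bash
python3 -c "
from h import *
need([534.5,-177.5,251],-68)"
```

```text
t 16.55 tcp [ 535.4 -177.3  170.9] turn [ 0.05 -0.04 -0.01] shift/40 [-0.023 -0.005 -2.002] w 29.7 gf 33.4 F [-2.2  0.6  5.5]
```

The width is 29.7 mm, so the button is flush. I'm pulling the handle up slowly.

Request:
{"api": "carry_out", "payload": {"moves": [0,0,-0.1,0,0,0,0.2,0,0,-0.2,0,0,0,0.2,0,0,-0.2,0,0,0,0.2,0,0,-0.2,0,0,0,0.2,0,0,-0.2,0,0,0,0.2,0,0,-0.2,0,0,0,0.2,0,0,-0.2,0,0,0,0.2,0,0,-0.2,0,0,0,0.2,0,0,-0.2,0,0,0,0.2,0,0,-0.2,0,0,0,0.2,0,0,0,0,0,0,0.2]}}

```text
time: 17.65
tcp_pos: [535.7, -177.5, 247.9]
orientation: [3.082, 0.599, 0.003]
force: [-1.4, 0.7, 0.6]
gripper_width: 29.5
grasp_force: 32.9
```

```bash
python3 - <<'E'
from h import *
need([535.5,-177.5,252],-68)
t=snapshot("scene");c=cv2.resize(t["image"][100:220,150:290],(700,600),interpolation=cv2.INTER_CUBIC);cv2.imwrite("pics/s4.png",c)
E
```

```text
t 17.65 tcp [ 535.7 -177.5  247.9] turn [ 0.1  -0.08 -0.01] shift/40 [-0.005 -0.001 -0.101] w 29.5 gf 32.9 F [-1.4  0.7  0.6]
```

View pics/s4.png

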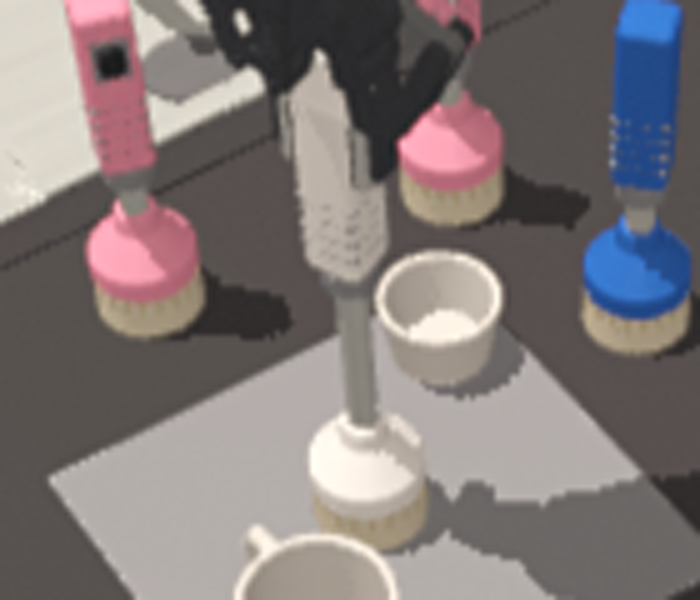

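The picture shows the handle well extended, with a long steel stem visible and the head standing on the mat. A few more millimetres to reach the end stop.

Request:
{"api": "carry_out", "payload": {"moves": [0,0,-0.04,0,0,0,0.2,0,0,-0.03,0,0,0,0.2,0,0,0,0,0,0,0.2,0,0,0,0,0,0,0.2]}}

```text
time: 18.1
tcp_pos: [535.1, -177.3, 248.8]
orientation: [3.084, 0.599, 0.0]
force: [-0.4, -1.0, -2.3]
gripper_width: 29.9
grasp_force: 32.6
```

Request:
{"api": "carry_out", "payload": {"moves": [0,0,-0.03,0,0,0,0.2,0,0,0,0,0,0,0.2,0,0,0,0,0,0,0.2]}}

```text
time: 18.4
tcp_pos: [535.1, -177.3, 250.1]
orientation: [3.084, 0.599, 0.0]
force: [0.2, 0.1, -2.2]
gripper_width: 29.5
grasp_force: 32.6
```

Request:
{"api": "carry_out", "payload": {"moves": [0,0,-0.05,0,0,0,0.2,0,0,0,0,0,0,0.2,0,0,0,0,0,0,0.2]}}

```text
time: 18.7
tcp_pos: [535.2, -177.2, 252.5]
orientation: [3.084, 0.599, 0.001]
force: [-0.6, -0.5, -1.3]
gripper_width: 29.8
grasp_force: 32.7
```

Request:
{"api": "carry_out", "payload": {"moves": [0,0,-0.05,0,0,0,0.2,0,0,0,0,0,0,0.2,0,0,0,0,0,0,0.2]}}

```text
time: 19.0
tcp_pos: [534.9, -176.9, 253.6]
orientation: [-3.083, -0.599, 0.001]
force: [-0.4, -0.2, -5.1]
gripper_width: 29.7
grasp_force: 32.4
```

The force of -5.1 N is the whole brush's weight, so the end stop is reached and the head is lifted about 2.5 mm. I'll ease down 2 mm and release.

Request:
{"api": "carry_out", "payload": {"moves": [0,0,0.04,0,0,0,0.2,0,0,0,0,0,0,0.2,0,0,0,0,0,0,0.2,0,0,0,0,0,0,0.45,0,0,0,0,0,0,0.6,0,0,0,0,0,0,0.8,0,0,0,0,0,0,1,0,0,0,0,0,0,1,0,0,0,0,0,0,1]}}

```text
time: 19.9
tcp_pos: [535.1, -177.2, 252.6]
orientation: [3.084, 0.599, 0.0]
force: [0.7, 0.9, 0.2]
gripper_width: 85.1
grasp_force: 0.0
```

```bash
python3 - <<'E'
from h import *
need([535,-177.5,349],22)
t=snapshot("scene");s=snapshot("wrist");a=cv2.resize(t["image"][80:220,170:280],(440,560),interpolation=cv2.INTER_CUBIC);b=cv2.resize(s["image"][60:340,170:350],(360,560));cv2.imwrite("pics/s5.png",np.hstack([a,b]))
E
```

```text
t 19.9 tcp [ 535.1 -177.2  252.6] turn [ 2.000e-02  0.000e+00 -9.001e+01] shift/40 [-0.006 -0.006 -2.409] w 85.1 gf 0.0 F [0.7 0.9 0.2]
```

View pics/s5.png

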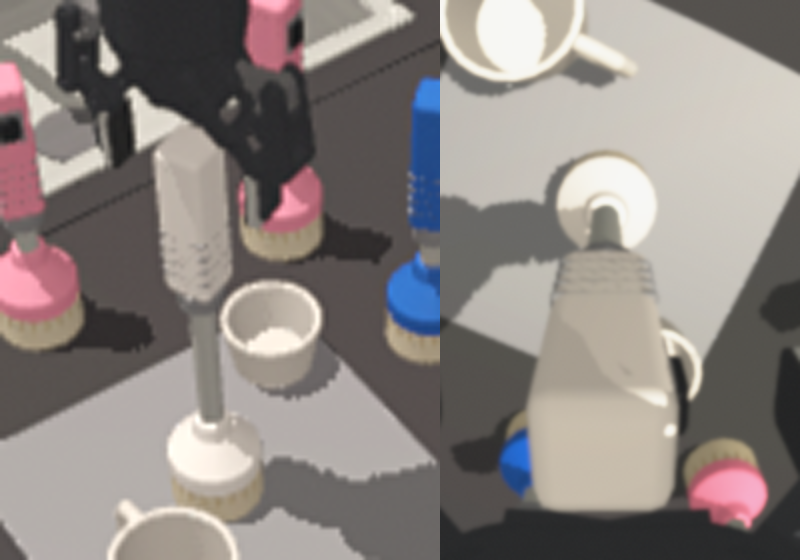

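Both views show the brush standing upright, fully extended, with the dark button out on the right (wrist crop 682,385). The fingers are clear, so I'll turn back 90° in place.

Request:
{"api": "carry_out", "payload": {"moves": [0,0,0,0,0,-1,1,0,0,0,0,0,-1,1,0,0,0,0,0,-1,1,0,0,0,0,0,-1,1,0,0,0,0,0,-1,1,0,0,0,0,0,-1,1,0,0,0,0,0,-1,1,0,0,0,0,0,-1,1,0,0,0,0,0,-1,1,0,0,0,0,0,-1,1,0,0,0,0,0,-1,1,0,0,0,0,0,-1,1]}}

```text
time: 21.2
tcp_pos: [535.1, -177.1, 252.5]
orientation: [-2.571, -1.805, -0.0]
force: [0.2, -0.4, 0.8]
gripper_width: 85.4
grasp_force: 0.0
```

Request:
{"api": "carry_out", "payload": {"moves": [0,0,0,0,0,-1,1,0,0,0,0,0,-1,1,0,0,0,0,0,-1,1,0,0,0,0,0,-1,1,0,0,0,0,0,-1,1,0,0,0,0,0,-1,1,0,0,0,0,0,-1,1,0,0,0,0,0,-1,1,0,0,0,0,0,-1,1,0,0,0,0,0,-1,1,0,0,0,0,0,-0.5,1,0,0,0,0,0,0,1]}}

```text
time: 22.4
tcp_pos: [535.1, -177.1, 252.5]
orientation: [-1.757, -2.605, 0.0]
force: [0.2, 0.4, -0.2]
gripper_width: 85.5
grasp_force: 0.0
```

```bash
python3 - <<'E'
from h import *
need([535,-177.5,250],22)
s=snapshot("wrist");cv2.imwrite("pics/w6.png",s["image"][20:384,100:420])
E
```

```text
t 22.4 tcp [ 535.1 -177.1  252.5] turn [-0.   -0.    0.01] shift/40 [-0.008 -0.005  0.062] w 85.5 gf 0.0 F [ 0.2  0.4 -0.2]
```

View pics/w6.png

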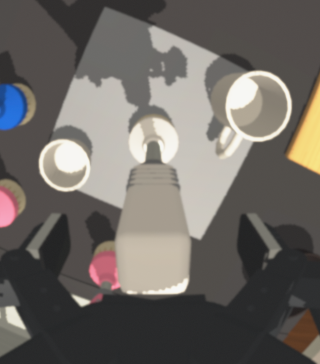

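The wrist view shows the handle centred between the open fingers (handle axis x≈153, fingers at 50 and 262). I'll grip and lift.

Request:
{"api": "carry_out", "payload": {"moves": [0,0,0,0,0,0,0.7,0,0,0,0,0,0,0.5,0,0,0,0,0,0,0.4,0,0,0,0,0,0,0.3,0,0,0,0,0,0,0.2,0,0,0,0,0,0,0.2,0,0,0,0,0,0,0.2,0,0,0,0,0,0,0.2,0,0,0,0,0,0,0.2], "squeeze": 50}}

```text
time: 23.35
tcp_pos: [535.1, -177.2, 252.5]
orientation: [-1.757, -2.604, 0.0]
force: [-1.4, -0.9, 0.5]
gripper_width: 29.5
grasp_force: 53.8
```

Request:
{"api": "carry_out", "payload": {"moves": [0,0,-0.1,0,0,0,0.2,0,0,-0.2,0,0,0,0.2,0,0,-0.3,0,0,0,0.2,0,0,-0.3,0,0,0,0.2,0,0,-0.25,0,0,0,0.2,0,0,-0.15,0,0,0,0.2,0,0,-0.1,0,0,0,0.2,0,0,0,0,0,0,0.2,0,0,0,0,0,0,0.2,0,0,0,0,0,0,0.2]}}

```text
time: 24.35
tcp_pos: [534.8, -177.0, 307.8]
orientation: [-1.756, -2.603, 0.0]
force: [1.1, 0.0, -5.2]
gripper_width: 29.7
grasp_force: 53.3
```

```bash
python3 - <<'E'
from h import *
need([535,-177.5,250],22)
t=snapshot("scene");cv2.imwrite("pics/s7.png",cv2.resize(t["image"][70:370,130:380],(500,600)))
E
```

```text
t 24.35 tcp [ 534.8 -177.   307.8] turn [-0.05 -0.05 -0.01] shift/40 [-0.014  0.     1.444] w 29.7 gf 53.3 F [ 1.1  0.  -5.2]
```

View pics/s7.png

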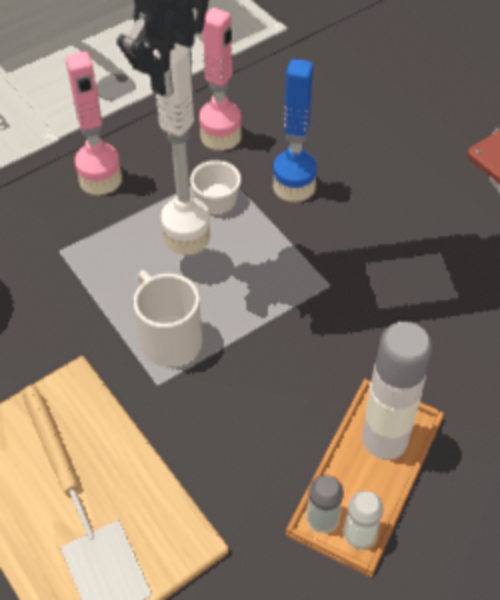

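The brush is held upright, extended, about 55 mm clear of the mat with its shadow separate below it (bristles at 186,240). The can stands in the tray and nothing else has moved. Handing in.

```bash
python3 -c "
from station import close_job
print(close_job())"
```

```text
the job is handed in; nothing more can be done
None
```

The job is handed in with no verdict returned: the can stands in the tray's empty end, and the extended, locked brush is held upright about 55 mm off the mat; I viewed 11 pictures, one over the limit of 10.

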